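# Unlatch and slide off a filter lid

### The arm

A 6-joint arm with a two-finger parallel gripper is mounted at the origin on a cart in front of the work surface, level with it; the furniture and walls round the work are solid. World frame = base frame: x ahead of the robot, y to its left, z up, the work surface at z = 0. Lengths are in mm, angles in rad, forces in N, time in s.
With the tool pointing down it reaches from about 350 to 875 mm from the base axis. Payload 4.2 kg.
Tool frame: the origin (TCP) lies midway between the tips of the shut fingers; the grasp point (between the pads) lies 19 mm behind it; z points along the fingers, y is the direction in which the jaws open and shut (so a half turn about z gives the same grasp; the last joint's range is limited). The gripper opens to 85 mm and grips with 20 to 120 N. Pads are 22 mm wide; open, the fingers measure 114 mm over their backs; the gripper's body (76 mm by 85 mm) begins 54 mm behind the grasp point. The pads swing forward as they close: fully open they stand 13 mm farther back than shut.
Start: joints at [-0.953, 0.385, 0.008, 0, -1.194, -0.259], TCP at [219.483, -585.172, 231.312] pointing down, gripper open.
Joint ranges: [-3.14, 3.14], [-1.21, 2.06], [-1.07, 1.41], [-3.16, 2.05], [-2.99, -0.16], [-3.1, 3.1]. Speed limits (rad/s): [2.79, 2.79, 3.14, 3.14, 3.14, 3.14].

### API

Orientations are given as a unit quaternion [x, y, z, w].
In Python, from bench import read_state, get_image, job_done, search_frame, regions_of gives the robot as it stands.
- The arm moves only by the tool servo_tool, never from a script. Its arguments are lists of equal length, an entry for each row: "turn": the turn, a rotation vector about the world's x, y, z in rad, a list of three; "dp": the shift along the world's x, y, z in m, a list of three; "fingers": the finger opening in m, from 0 to 0.0854. In form: {"turn": [[rx, ry, rz], ...], "dp": [[tx, ty, tz], ...], "fingers": [fingers, ...]}. A call has exactly 5 rows; each row shifts and turns the pose as measured when the row begins; what a row does not reach is not made up. A row lasts 1/8 s, in which the tool goes at most 62.5 mm and 10.7 degrees, less where a joint would pass 70% of its speed; a pose out of reach is approached as far as the arm can. A call is refused whole if a number of a shift passes 0.0625 or a number of a turn 0.188, either way. A call with a gripper value outside its range is refused whole. The fingers move at their own pace and stop on an object; the grip force is fixed at half the most. Time passes only in rows, so rows that do not move let the fingers close, or fill a call up. It gives the time, the measured TCP pose, the force and the opening at its end, in the units of the state.
- read_state(): the state, without advancing time (a new reading comes with each control period).
- get_image(name): name is "side" or "top" or "wrist"; returns a dict with "img" (384x512x3 uint8, red, green, blue), "vfov" (degrees; the focal length in pixels is half the picture's height over the tangent of half this angle, whatever the lens; pixels are square), "cx", "cy" (the principal point, pixels), "world_from_camera" (4x4, takes a point from camera to world coordinates); the wrist camera has in their place "mount" (4x4, takes a point from camera to tool coordinates, whose origin is the TCP and whose axes are the flange's). Camera axes: x right, y down, z forward; pixel columns grow to the right and rows downward; lengths in mm; the calibration is good to about 2 mm. The wrist camera is an equidistant fisheye: a pixel r from the principal point sees the ray r / f radians off the axis. A picture is of the moment at which its call begins: read the wrist's pose just before it. There is no depth.
- job_done(): hands the job in, once; it reports no verdict.
Trained networks look in the newest picture that a camera, given by its name, has taken for a name from the list of things; names that differ only in an ending like _2 or _b are one class to them, and where a whole thing is asked for, a point or a joint stands for the part that bears it (a point fixed in the world has none). Each returns a list of dicts, best first, with "score" (0 to 1); they miss things now and then, are a little off and sometimes report something else, mostly with a low value. They report only what shows in the picture. A call takes as long as a camera call. They do not tell look-alikes from the thing itself.
- search_frame(query, camera): "box" ([left, top, width, height] in pixels, round what is visible of it).
- regions_of(query, camera): "region" (384x512 bool, what is visible of it) and "box" ([left, top, width, height] in pixels, round what is visible of it).
The state is a dict: "clock": time; "joints": joint angles; "joint_vel": joint speeds; "joint_efforts": joint torques, N m; "position": TCP position; "ee_rot": TCP orientation; "contact_force": force on the tool from outside, world axes, zero at the start; "wrist_torque": the same for the moment, N m; "gripper_width": finger opening in mm.
Only numpy, scipy, OpenCV 4.12 (cv2) and the standard library are available. Lean on these libraries where they do the work, as an engineer would, in place of code of your own. Each camera call takes 0.05 s, during which the arm holds its last target. There are 200 camera calls.

### The job

The filter of the small white air-sampling unit is due for a change. With closed fingertips press the yellow snap tab all the way in, so that the blue lid is released and springs out a little; then push the lid by its upright rib along its guides, off its seat and onto the unit's ledge until the filter bay is completely uncovered. Only press and push: do not lift the lid, leave it lying flat on the ledge, and do not disturb the spare filter, vial, label roll or screwdriver.

Things in the scene. Friction and masses are not known exactly. Their poses are not given: they have to be found in the camera images.
- unit: Low white unit, 110 (x) by 273 (y, -158 to +115) mm, fixed, turned up to 0.35 rad. Origin on the bench under the filter bay (x +-32, y -22 to +42 mm; filter top 33 mm high). z up; deck 40 mm high. The lid slides along the unit's -y onto the ledge. Grey lips (y -30 to +50, inner edge x +-36 mm, top 50.5 mm high) hold the lid's edges down. Two ejector bosses at x +-30, y 72 to 92 mm, 51 mm high.
- ledge (a point): Centre of the flat ledge beside the bay, on the deck (40 mm high), at x = 0, y = -90 mm of the unit, axes as the unit's. The ledge runs from y = -150 to -30 mm of the unit, between low guides (inner faces x +-41.5 mm, 44 mm high); a stop 47 mm high ends it at y = -150 mm.
- tab (a joint): Travel of the yellow snap tab, straight down: 0 = out (holds the lid), 0.008 m = fully in. Spring return, 1.6 N rising to 4.8 N, plus friction. Past 5 to 6 mm its tooth frees the lid; two spring pins then push the lid about 14 mm along the unit's -y within half a second, out of the tooth's reach; the tab comes back up when let go and does not catch it again.
- tab_top (a point): Centre of the top of the yellow tab's pad (28 mm in unit x, 25 mm in unit y); 62 mm above the bench when out, 54 mm when fully in; at x = 0, y = 94.5 mm of the unit. Its axes are those of the unit. The black collar around it is 44 mm high.
- lid: Blue lid, loose, about 80 g: plate 80 (x) by 90 (y) by 6 mm, with a windowed tongue at y +45 to +64.5 mm (36 mm wide) that the tab's tooth catches. Origin: centre of the plate's underside; axes as the unit's. Seated it is at y = +10 mm, z = 40 mm of the unit; against the ledge's stop at y = -105 mm. The bay is wholly uncovered, tongue included, from y = -87 mm on.
- lid_rib (a point): Middle of the top edge of the push face (facing +y, toward the tab) of the lid's upright rib: 6 mm toward -y from the lid's origin, 22 mm above its underside, 62 mm above the bench. The rib is 56 mm wide (x), 8 mm thick (y), 16 mm above the plate; between it and the tab the plate is flat. Pushing takes 1 to 3 N.
- spare_filter: Spare filter, loose, 62 x 62 x 15 mm, brown frame with white pleats, on the bench behind the unit. Origin at the centre of its underside. Leave alone.
- vial: Small brown vial with red cap, 22 mm diameter, 45 mm tall, loose, behind the unit. Origin at the centre of its underside. Leave alone.
- roll: White label roll, 58 mm diameter, 28 mm tall, loose, behind the unit. Origin at the centre of its underside. Leave alone.
- driver: Red screwdriver, 160 mm long, lying loose on the bench to the right of the unit. Origin under its middle. Leave alone.
There are look-alikes about, which are no part of the job. There is more than one size of the lid; the one meant has the size given above.

How it is judged:
By the outcome, as a careful person would: the job done as asked, in the order asked, and still so for the second after the job is handed in, with the robot touching nothing.
It also fails if it takes over 51 s, if anything falls off the work surface, if the arm or the gripper's body presses on something with over 40 N, if the wrist force passes 120 N, or if a joint passes its speed limit or range.

## Working session

There is one attempt and no reset: what is moved stays moved. The work goes in short steps, Python scripts to look and compute and a tool call to move; the robot and the scene stay as the last step left them, time stands still between calls to the robot, and variables do not carry over. Pictures are saved under pics/ and viewed, about 8 in all and at most 12, crops included, and the job is handed in when it is done.

Besides the shell and the picture viewer there is one more tool, called after ">>>" as name(argument=value, ...), one argument or row to a line, values as JSON. servo_tool: Moves the arm, as the interface text tells. Its arguments: {"type":"object","properties":{"turn":{"type":"array","items":{"type":"array","items":{"type":"number"}}},"dp":{"type":"array","items":{"type":"array","items":{"type":"number"}}},"fingers":{"type":"array","items":{"type":"number"}}},"required":["turn","dp","fingers"]}

```bash
mkdir -p pics; cat > h.py <<'E'
import numpy as np, cv2
from bench import *
def ray(im,u,v):
    f=im["img"].shape[0]/2/np.tan(np.radians(im["vfov"])/2)
    T=np.array(im["world_from_camera"]); d=T[:3,:3]@np.array([(u-im["cx"])/f,(v-im["cy"])/f,1]); return T[:3,3],d
def onz(im,u,v,z):
    o,d=ray(im,u,v); return o+d*(z-o[2])/d[2]
def proj(im,P):
    f=im["img"].shape[0]/2/np.tan(np.radians(im["vfov"])/2)
    T=np.linalg.inv(np.array(im["world_from_camera"])); p=(T[:3,:3]@np.atleast_2d(P).T).T+T[:3,3]
    return np.c_[im["cx"]+f*p[:,0]/p[:,2],im["cy"]+f*p[:,1]/p[:,2]]
def save(n,img,s=1): cv2.imwrite(n,cv2.resize(img[:,:,::-1],None,fx=s,fy=s,interpolation=cv2.INTER_CUBIC))
E
python3 - <<'E'
from h import *
ims={c:get_image(c) for c in("top","side")}
save("pics/a.png",np.vstack([ims["top"]["img"],ims["side"]["img"]]),0.78)
s=read_state();print(s["clock"],s["position"],s["ee_rot"],s["contact_force"])
for c in ims:
    im=ims[c];print(c,im["vfov"],np.array(im["world_from_camera"])[:3,3])
    for q in("unit","lid","tab"):
        for r in regions_of(q,c):
            m=r["region"];v,u=np.nonzero(m);b=cv2.minAreaRect(np.c_[u,v].astype(np.float32))
            print(c,q,round(r["score"],2),r["box"],m.sum(),u.mean().round(1),v.mean().round(1),np.round(cv2.boxPoints(b)).tolist(),onz(im,u.mean(),v.mean(),50).round() )
E
```

```text
0.1 [ 219.30945167 -584.70388827  230.34973487] [-1.78377203e-01  9.83961706e-01  9.39929651e-04 -2.25501183e-04] [-0.27775652 -0.28407899  0.17392653]
top 52.38436462446304 [ 465.92570814 -236.21644568  971.27632841]
top unit 0.64 [173.4, 155.6, 124.2, 70.2] 4030 238.6 190.7 [[172.0, 180.0], [285.0, 153.0], [297.0, 201.0], [183.0, 228.0]] [ 547. -227.   50.]
top lid 0.82 [114.9, 218.8, 21.6, 32.8] 597 126.2 235.4 [[113.0, 220.0], [136.0, 218.0], [139.0, 248.0], [116.0, 250.0]] [438.  31.  50.]
top lid 0.78 [196.9, 176.3, 44.9, 37.1] 1159 220.1 194.5 [[192.0, 187.0], [236.0, 175.0], [243.0, 204.0], [199.0, 215.0]] [ 537. -183.   50.]
top tab 0.56 [182.4, 197.1, 15.3, 10.3] 117 185.9 202.3 [[180.0, 197.0], [191.0, 197.0], [191.0, 208.0], [180.0, 208.0]] [ 517. -104.   50.]
side 55.11363291323699 [311.60955529 380.72508564 639.37083808]
side unit 0.66 [221.9, 182.2, 58.7, 93.5] 3364 253.7 229.3 [[218.0, 270.0], [227.0, 178.0], [282.0, 183.0], [273.0, 275.0]] [ 532. -171.   50.]
side lid 0.59 [232.0, 209.1, 39.0, 35.4] 939 253.2 226.7 [[234.0, 242.0], [237.0, 210.0], [271.0, 213.0], [267.0, 245.0]] [ 536. -178.   50.]
side lid 0.56 [233.8, 322.9, 44.3, 34.9] 1125 257.6 338.2 [[232.0, 347.0], [239.0, 318.0], [280.0, 328.0], [273.0, 357.0]] [426.  70.  50.]
side tab 0.45 [244.6, 243.0, 15.4, 13.0] 199 248.7 249.2 [[242.0, 242.0], [256.0, 242.0], [256.0, 257.0], [242.0, 257.0]] [ 519. -111.   50.]
```

View pics/a.png

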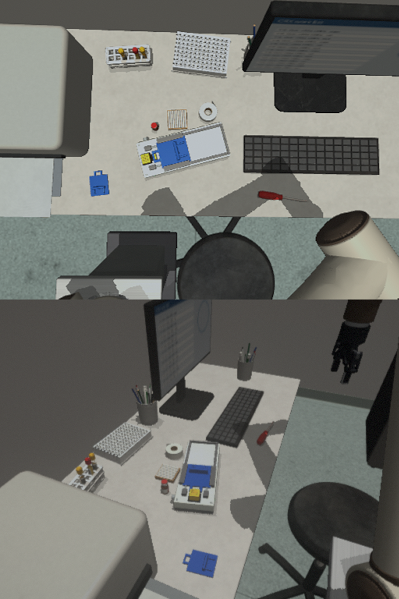

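```bash
cat > fit.py <<'E'
from h import *
from scipy.optimize import minimize
def U(p,P):
    c,s=np.cos(p[2]),np.sin(p[2]);P=np.atleast_2d(P).astype(float)
    return np.c_[p[0]+c*P[:,0]-s*P[:,1],p[1]+s*P[:,0]+c*P[:,1],P[:,2]]
box=np.array([[x,y,z] for x in(-55,55) for y in(-158,115) for z in(0,40)])
S=4
def hull(pts):
    m=np.zeros((384*S,512*S),np.uint8);cv2.fillConvexPoly(m,cv2.convexHull(np.round(pts*S).astype(np.int32)),1);return m>0
E
python3 - <<'E'
from fit import *
ims={};H={};Y={}
for c in("top","side"):
    im=ims[c]=get_image(c);m=regions_of("unit",c)[0]["region"]
    v,u=np.nonzero(m);H[c]=hull(np.c_[u,v]+0.0)
    hsv=cv2.cvtColor(im["img"],cv2.COLOR_RGB2HSV);y=cv2.inRange(hsv,(20,140,110),(36,255,255))&(cv2.dilate(m.astype(np.uint8),np.ones((9,9)))*255)
    n,l,st,ce=cv2.connectedComponentsWithStats(y);k=1+st[1:,4].argmax();Y[c]=ce[k];print(c,"yellow",st[1:],ce[1:].round(1),onz(im,*ce[k],62).round(1))
def cost(p,cs=("top","side")):
    e=0
    for c in cs:
        h=hull(proj(ims[c],U(p,box)));e-=(h&H[c]).sum()/(h|H[c]).sum()
    return e
for cs in(("top",),("side",),("top","side")):
    r=minimize(cost,[540,-192,.25],args=(cs,),method="Nelder-Mead",options=dict(initial_simplex=[[540,-192,.25],[550,-192,.25],[540,-182,.25],[540,-192,.3]],xatol=.01))
    print(cs,r.x.round(3),r.fun, "tab",U(r.x,[0,94.5,62]).round(1))
p=r.x
np.save("p.npy",p)
out=[]
for c,(x0,y0,w,h) in dict(top=(165,145,140,90),side=(205,170,140,110)).items():
    im=ims[c];a=cv2.resize(im["img"][y0:y0+h,x0:x0+w],None,fx=5,fy=5,interpolation=cv2.INTER_CUBIC)
    for P,col in(([[-55,-158,40],[55,-158,40],[55,115,40],[-55,115,40]],(255,0,0)),([[-14,82,62],[14,82,62],[14,107,62],[-14,107,62]],(255,0,255)),([[-28,4,62],[28,4,62],[28,-4,62],[-28,-4,62]],(0,255,0)),([[-40,-35,46],[40,-35,46],[40,55,46],[-40,55,46]],(0,255,255))):
        q=(proj(im,U(p,P))-[x0,y0]+.5)*5
        cv2.polylines(a,[np.round(q).astype(np.int32)],True,col,1)
    out.append(a)
save("pics/b.png",np.vstack(out),.6)
E
```

```text
top yellow [[181 197  12  13 128]
 [198 197   3   7  13]] [[186.5 202.9]
 [198.9 200.2]] [ 514.9 -107.2   62. ]
side yellow [[243 243  13  10 112]] [[249.4 247.6]] [ 515.5 -106.    62. ]
('top',) [ 5.42595e+02 -1.95192e+02  2.61000e-01] -0.9496655199847607 tab [[ 518.2 -103.9   62. ]]
('side',) [ 5.43929e+02 -2.03219e+02  2.64000e-01] -0.9608761729479511 tab [[ 519.3 -112.    62. ]]
('top', 'side') [ 5.43861e+02 -1.98802e+02  2.62000e-01] -1.86975272254727 tab [[ 519.4 -107.5   62. ]]
```

View pics/b.png

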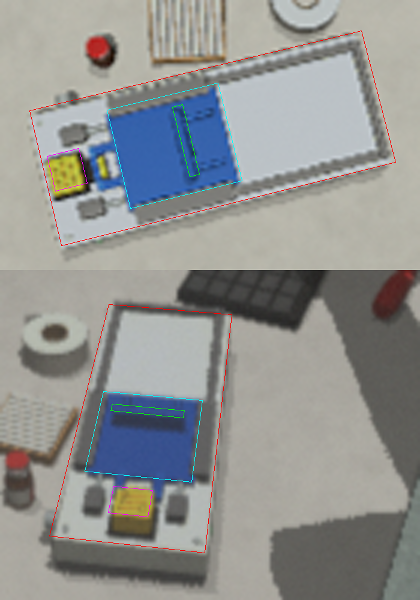

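>>> servo_tool(
  turn=[
    [0, 0, -0.05],
    [0, 0, -0.05],
    [0, 0, 0],
    [0, 0, 0],
    [0, 0, 0],
  ],
  dp=[
    [0.03, 0.048, 0],
    [0.03, 0.048, 0],
    [0.03, 0.048, 0],
    [0.03, 0.048, 0],
    [0.03, 0.048, 0],
  ],
  fingers=[0, 0, 0, 0, 0],
)

```text
clock: 1.23
position: [371.2, -341.5, 230.8]
ee_rot: [-0.123, 0.992, -0.001, 0.0]
contact_force: [0.8, -0.5, 0.2]
gripper_width: -0.0
```

>>> servo_tool(
  turn=[
    [0, 0, 0],
    [0, 0, 0],
    [0, 0, 0],
    [0, 0, 0],
    [0, 0, 0],
  ],
  dp=[
    [0.03, 0.048, 0],
    [0.03, 0.048, 0],
    [0.03, 0.048, 0],
    [0.03, 0.048, 0],
    [0, 0, 0],
  ],
  fingers=[0, 0, 0, 0, 0],
)

```text
clock: 1.85
position: [496.4, -139.8, 232.7]
ee_rot: [-0.126, 0.992, -0.002, 0.003]
contact_force: [-0.3, -0.6, -0.1]
gripper_width: -0.2
```

>>> servo_tool(
  turn=[
    [0, 0, 0],
    [0, 0, 0],
    [0, 0, 0],
    [0, 0, 0],
    [0, 0, 0],
  ],
  dp=[
    [0.011, 0.017, -0.04],
    [0.01, 0.016, -0.04],
    [0, 0, -0.03],
    [0, 0, 0],
    [0, 0, 0],
  ],
  fingers=[0, 0, 0, 0, 0],
)

```text
clock: 2.48
position: [518.5, -107.8, 123.0]
ee_rot: [-0.126, 0.992, -0.003, 0.006]
contact_force: [0.4, -0.1, 0.5]
gripper_width: -0.4
```

```bash
cat > look.py <<'E'
from fit import *
import sys
from scipy.spatial.transform import Rotation as R
p=np.load("p.npy")
def wproj(im,s,P):
    T=np.eye(4);T[:3,:3]=R.from_quat(s["ee_rot"]).as_matrix();T[:3,3]=s["position"]
    W=np.linalg.inv(T@np.array(im["mount"]));q=P@W[:3,:3].T+W[:3,3]
    f=im["img"].shape[0]/2/np.tan(np.radians(im["vfov"])/2);r=np.hypot(q[:,0],q[:,1]);a=np.arctan2(r,q[:,2])
    return np.c_[im["cx"]+f*a*q[:,0]/r,im["cy"]+f*a*q[:,1]/r]
def shapes(ly): return (([[-14,82,62],[14,82,62],[14,107,62],[-14,107,62]],(255,0,255)),([[-28,ly+2,62],[28,ly+2,62],[28,ly-6,62],[-28,ly-6,62]],(0,255,0)),([[-32,-22,40],[32,-22,40],[32,42,40],[-32,42,40]],(255,0,0)),([[-55,-158,40],[55,-158,40],[55,115,40],[-55,115,40]],(255,0,0)))
def look(name,ly=-8):
    s=read_state();im=get_image("wrist");a=cv2.resize(im["img"],None,fx=1.5,fy=1.5)
    for P,col in shapes(ly):
        P=np.array(P,float);P=np.vstack([P[i]+(P[(i+1)%4]-P[i])*t for i in range(4) for t in np.linspace(0,1,8)[:-1]])
        cv2.polylines(a,[np.round(wproj(im,s,U(p,P))*1.5).astype(np.int32)],True,col,1)
    save(name,a);print(s["position"],s["contact_force"])
    c,sn=np.cos(p[2]),np.sin(p[2]);d=np.array(s["position"][:2])-p[:2];print("tcp in unit",c*d[0]+sn*d[1],-sn*d[0]+c*d[1])
E
python3 -c "
from look import *
look('pics/c.png',2)"
```

```text
[ 518.50284826 -107.79800757  123.0478296 ] [ 0.43539041 -0.12637528  0.4512417 ]
tcp in unit -0.9351242861862374 94.46655296371289
```

View pics/c.png

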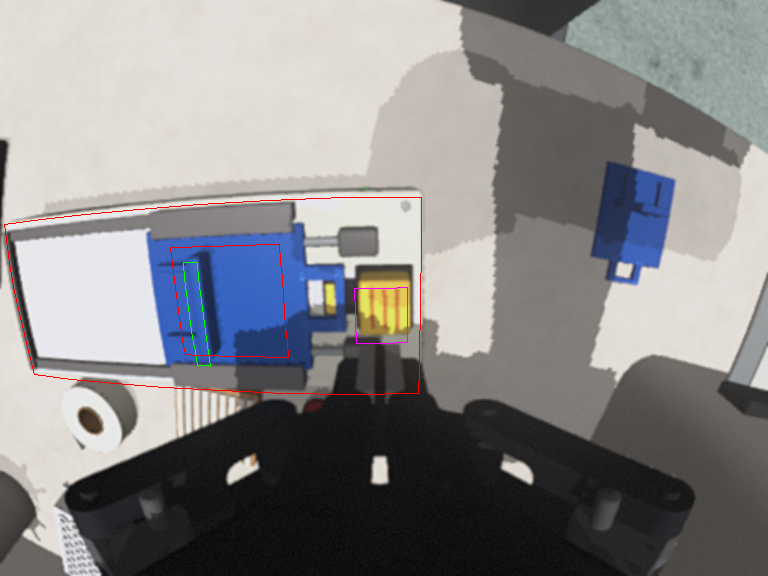

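The wrist view shows the right lid on the unit: the rib is at (200,305) and the pad at (384,302). The loose blue one at (635,215) is a smaller look-alike. My fit sits about 4 mm too far in +x, which matches the yellow centroids, so I correct it and press.

>>> servo_tool(
  turn=[
    [0, 0, 0],
    [0, 0, 0],
    [0, 0, 0],
    [0, 0, 0],
    [0, 0, 0],
  ],
  dp=[
    [-0.0015, 0.0005, -0.02],
    [-0.0015, 0.0005, -0.02],
    [0, 0, -0.01],
    [0, 0, -0.002],
    [0, 0, 0],
  ],
  fingers=[0, 0, 0, 0, 0],
)

```text
clock: 3.15
position: [519.9, -108.1, 77.1]
ee_rot: [-0.125, 0.992, -0.003, 0.013]
contact_force: [-0.3, 0.5, 0.1]
gripper_width: 0.3
```

>>> servo_tool(
  turn=[
    [0, 0, 0],
    [0, 0, 0],
    [0, 0, 0],
    [0, 0, 0],
    [0, 0, 0],
  ],
  dp=[
    [0, 0, -0.004],
    [0, 0, -0.003],
    [0, 0, -0.003],
    [0, 0, -0.002],
    [0, 0, 0],
  ],
  fingers=[0, 0, 0, 0, 0],
)

```text
clock: 3.78
position: [520.8, -108.0, 65.5]
ee_rot: [-0.125, 0.992, -0.003, 0.014]
contact_force: [-0.3, -0.2, 0.6]
gripper_width: 0.1
```

>>> servo_tool(
  turn=[
    [0.002, 0.014, 0.006],
    [0, 0.014, 0.006],
    [0, 0.004, 0],
    [0, 0.003, 0],
    [0, 0.003, 0],
  ],
  dp=[
    [-0.004, 0.001, 0],
    [-0.002, 0, 0],
    [-0.001, 0, 0],
    [-0.0005, 0, -0.002],
    [-0.0005, 0, -0.002],
  ],
  fingers=[0, 0, 0, 0, 0],
)

```text
clock: 4.4
position: [512.8, -106.9, 61.8]
ee_rot: [-0.132, 0.991, 0.0, -0.005]
contact_force: [-1.6, -0.3, 4.6]
gripper_width: -0.0
```

>>> servo_tool(
  turn=[
    [0, -0.005, 0],
    [0, 0, 0],
    [0, 0, 0],
    [0, 0, 0],
    [0, 0, 0],
  ],
  dp=[
    [0.002, 0, 0.001],
    [0, 0, -0.003],
    [0, 0, -0.003],
    [0, 0, -0.003],
    [0, 0, -0.003],
  ],
  fingers=[0, 0, 0, 0, 0],
)

```text
clock: 5.03
position: [515.6, -106.7, 53.2]
ee_rot: [-0.133, 0.991, -0.0, -0.002]
contact_force: [-8.7, 6.8, 29.9]
gripper_width: -0.1
```

>>> servo_tool(
  turn=[
    [0, 0, 0],
    [0, 0, 0],
    [0, 0, 0],
    [0, 0, 0],
    [0, 0, 0],
  ],
  dp=[
    [0, 0, 0],
    [0, 0, 0],
    [0, 0, 0],
    [0, 0, 0],
    [0, 0, 0],
  ],
  fingers=[0, 0, 0, 0, 0],
)

```text
clock: 5.65
position: [515.4, -106.8, 54.3]
ee_rot: [-0.133, 0.991, -0.001, -0.002]
contact_force: [-0.6, 0.3, 4.8]
gripper_width: 0.1
```

>>> servo_tool(
  turn=[
    [0, 0, 0],
    [0, 0, 0],
    [0, 0, 0],
    [0, 0, 0],
    [0, 0, 0],
  ],
  dp=[
    [0, 0, 0.01],
    [0, 0, 0.02],
    [0, 0, 0.02],
    [0, 0, 0.01],
    [0, 0, 0],
  ],
  fingers=[0, 0, 0, 0, 0],
)

```text
clock: 6.28
position: [514.3, -106.7, 114.9]
ee_rot: [-0.132, 0.991, -0.0, -0.003]
contact_force: [-0.0, -0.7, -0.3]
gripper_width: -0.2
```

```bash
python3 -c "
from look import *
p[:]=p+[-3,.5,0];np.save('p.npy',p)
look('pics/d.png',-12)"
```

```text
[ 514.26141137 -106.74538217  114.87600623] [-0.03747039 -0.69977429 -0.32606547]
tcp in unit -1.991183343656207 95.32171356394286
```

View pics/d.png

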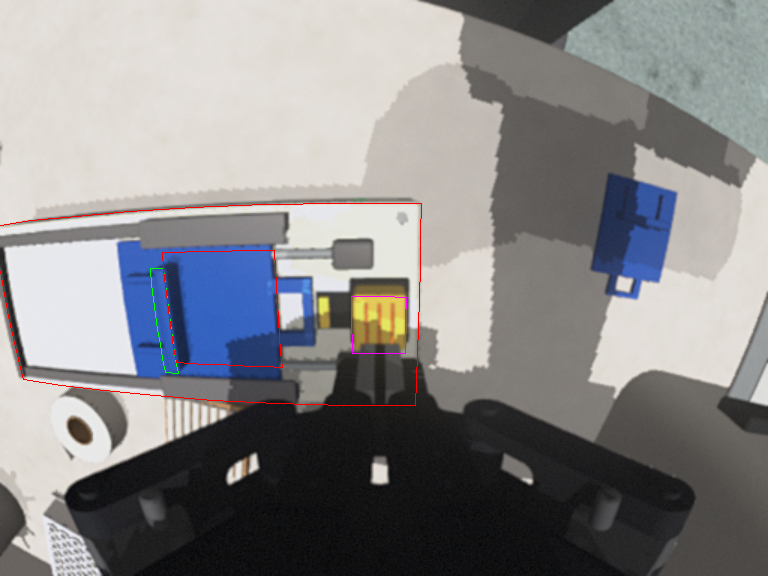

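Released: the lid has sprung out. The tongue window is clear of the tooth at (295,310), the rib face is at (178,315), and the overlay now fits. Next I go behind the rib.

>>> servo_tool(
  turn=[
    [0, 0, 0],
    [0, 0, 0],
    [0, 0, 0],
    [0, 0, 0],
    [0, 0, 0],
  ],
  dp=[
    [0.01, -0.035, 0],
    [0.011, -0.035, 0],
    [0, 0, -0.02],
    [0, 0, -0.015],
    [0, 0, 0],
  ],
  fingers=[0, 0, 0, 0, 0],
)

```text
clock: 6.95
position: [532.9, -178.2, 73.9]
ee_rot: [-0.133, 0.991, 0.001, -0.008]
contact_force: [0.4, 0.1, 0.5]
gripper_width: -0.2
```

>>> servo_tool(
  turn=[
    [0, -0.008, 0],
    [0, -0.004, 0],
    [0, 0, 0],
    [0, 0, 0],
    [0, 0, 0],
  ],
  dp=[
    [0.002, 0.001, -0.008],
    [0, 0, -0.006],
    [0, 0, -0.004],
    [0, 0, 0],
    [0, 0, 0],
  ],
  fingers=[0, 0, 0, 0, 0],
)

```text
clock: 7.58
position: [536.0, -176.1, 55.9]
ee_rot: [-0.134, 0.991, -0.0, -0.0]
contact_force: [-0.6, -0.5, -1.1]
gripper_width: -0.1
```

>>> servo_tool(
  turn=[
    [0, 0, 0],
    [0, 0, 0],
    [0, 0, 0],
    [0, 0, 0],
    [0, 0, 0],
  ],
  dp=[
    [0.001, -0.004, -0.002],
    [0.0015, -0.006, 0],
    [0.0015, -0.006, 0],
    [0.0015, -0.006, 0],
    [0.0015, -0.006, 0],
  ],
  fingers=[0, 0, 0, 0, 0],
)

```text
clock: 8.2
position: [543.8, -206.0, 54.4]
ee_rot: [-0.134, 0.991, -0.0, 0.0]
contact_force: [-0.3, 1.8, -0.4]
gripper_width: 0.2
```

>>> servo_tool(
  turn=[
    [0, 0, 0],
    [0, 0, 0],
    [0, 0, 0],
    [0, 0, 0],
    [0, 0, 0],
  ],
  dp=[
    [0.0015, -0.006, 0],
    [0.0015, -0.006, 0],
    [0.0015, -0.006, 0],
    [0.0015, -0.006, 0],
    [0.0015, -0.006, 0],
  ],
  fingers=[0, 0, 0, 0, 0],
)

```text
clock: 8.82
position: [551.7, -238.1, 54.4]
ee_rot: [-0.134, 0.991, -0.0, 0.0]
contact_force: [-1.1, 0.5, -0.1]
gripper_width: 0.1
```

>>> servo_tool(
  turn=[
    [0, 0, 0],
    [0, 0, 0],
    [0, 0, 0],
    [0, 0, 0],
    [0, 0, 0],
  ],
  dp=[
    [0.0016, -0.006, 0],
    [0.0016, -0.006, 0],
    [0.0016, -0.006, 0],
    [0.0016, -0.006, 0],
    [0, 0, 0],
  ],
  fingers=[0, 0, 0, 0, 0],
)

```text
clock: 9.45
position: [558.8, -264.3, 54.3]
ee_rot: [-0.134, 0.991, -0.0, 0.0]
contact_force: [-0.6, -0.7, -0.9]
gripper_width: -0.1
```

```bash
python3 -c "
from look import *
look('pics/e.png',-80)"
```

```text
[ 558.76324432 -264.33294316   54.26561891] [-0.56194085 -0.67995497 -0.88183132]
tcp in unit 0.19864115028449092 -68.41422379516166
```

View pics/e.png

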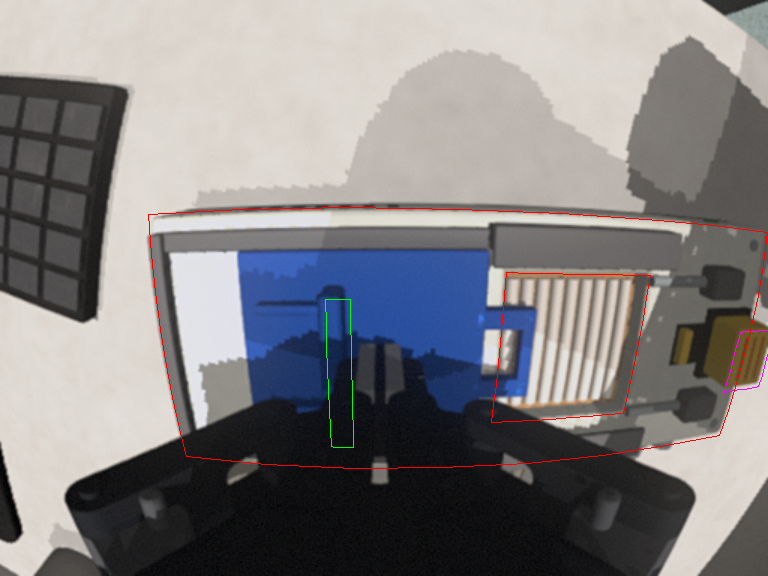

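Lid is at about y=-75: the tongue still overlaps the bay at (515,350), and the gap to the stop is (172 to 238). About 21 mm more.

>>> servo_tool(
  turn=[
    [0, 0, 0],
    [0, 0, 0],
    [0, 0, 0],
    [0, 0, 0],
    [0, 0, 0],
  ],
  dp=[
    [0.0014, -0.0055, 0],
    [0.0014, -0.0055, 0],
    [0.0014, -0.0055, 0],
    [0.0008, -0.003, 0],
    [0, 0, 0],
  ],
  fingers=[0, 0, 0, 0, 0],
)

```text
clock: 10.12
position: [564.2, -284.7, 54.2]
ee_rot: [-0.134, 0.991, -0.0, 0.001]
contact_force: [0.8, 0.7, -0.6]
gripper_width: -0.1
```

>>> servo_tool(
  turn=[
    [0, 0, 0],
    [0, 0, 0],
    [0, 0, 0],
    [0, 0, 0],
    [0, 0, 0],
  ],
  dp=[
    [-0.001, 0.004, 0],
    [-0.001, 0.004, 0],
    [0, 0, 0.02],
    [0, 0, 0.03],
    [0, 0, 0.03],
  ],
  fingers=[0, 0, 0, 0, 0],
)

```text
clock: 10.75
position: [559.0, -274.5, 132.9]
ee_rot: [-0.134, 0.991, 0.001, -0.004]
contact_force: [0.3, 0.0, -0.6]
gripper_width: 0.3
```

>>> servo_tool(
  turn=[
    [0, 0, 0],
    [0, 0, 0],
    [0, 0, 0],
    [0, 0, 0],
    [0, 0, 0],
  ],
  dp=[
    [-0.02, 0.03, 0.02],
    [-0.02, 0.03, 0.02],
    [0, 0, 0],
    [0, 0, 0],
    [0, 0, 0],
  ],
  fingers=[0, 0, 0, 0, 0],
)

```text
clock: 11.38
position: [519.1, -213.0, 176.2]
ee_rot: [-0.134, 0.991, 0.0, -0.001]
contact_force: [0.5, 0.4, 0.1]
gripper_width: -0.3
```

```bash
python3 -c "
from look import *
look('pics/f.png',-96-4)
im=get_image('side');save('pics/g.png',im['img'][165:285,200:340],5)"
```

```text
[ 519.05510948 -212.96077741  176.15359442] [0.47825616 0.3816814  0.10357125]
tcp in unit -24.857090581015978 -8.513925855864
```

View pics/f.png

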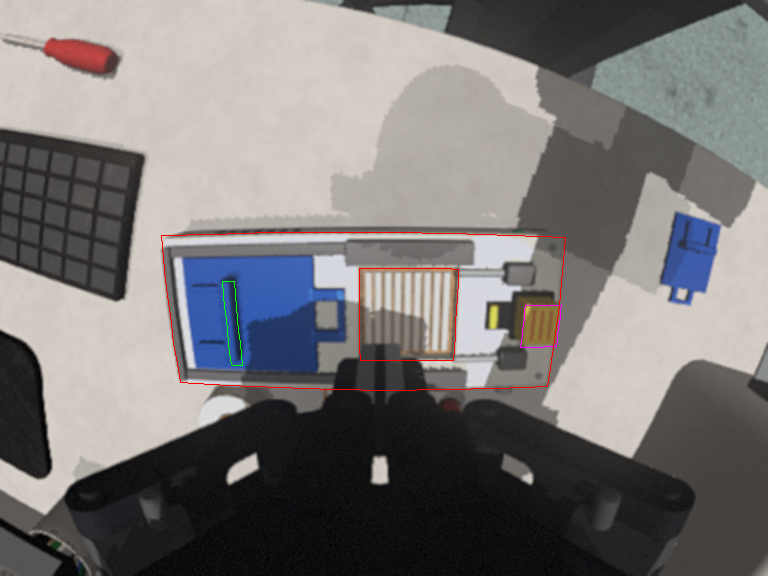

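View pics/g.png

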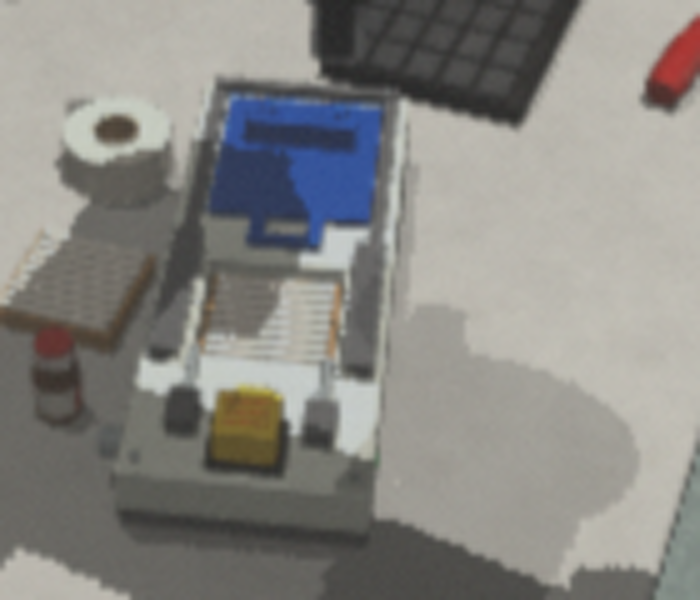

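The lid lies flat on the ledge. The tongue ends at (344,315), clear of the bay edge at (360,315), and a gap to the stop remains. The tab is back up and the neighbouring items are untouched, so I hand in.

```bash
python3 -c "
from bench import *
print(read_state()['contact_force'],read_state()['clock']);print(job_done())"
```

```text
[ 1.31707705  0.70184541 -0.35938301] 11.475
the job is handed in; nothing more can be done
None
```

The job is done and handed in at 11.5 s. I pressed the yellow tab fully in with closed fingertips, and the blue lid sprang out about 14 mm. I then pushed the lid by its rib along the ledge and drew the arm clear.

- **Pressing:** the tab read about 54 mm high when fully in, with a brief peak of about 30 N. The tab is back up.
- **Lid position:** the last wrist and side pictures show the lid flat on the ledge at about y = -97 mm, estimated from the picture. That leaves a small gap to the stop. The tongue is past the bay edge and the bay is fully uncovered.
- **Other items:** the spare filter, vial, label roll and screwdriver look undisturbed in the last pictures. I did not measure their positions before and after.
- **Disagreements:** my first fit of the unit's position was about 4 mm off against the wrist camera and the tab's yellow centroids. I corrected it before pressing. During the first descent the tool drifted about 5 mm and tilted about 0.03 rad, which I also corrected before touching the tab.

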